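# Gather the steel balls in the pocket of a lidded parts case, then take off its lid

### The job

In the grey parts case with the red handle, two steel balls lie at the plain end. Keeping its loose lid on, tilt the case red end down until both balls have rolled into the pocket at the red end, and set it back level about where it stood. Then lift off the lid and lay it flat on the bench, handle up, close beside the case.

Things in the scene. Friction and masses are not known exactly. Their poses are not given: they have to be found in the camera images.
- case_center (a point): Centre (17 mm up) of an open grey case, 110 (x) x 60 (y) x 34 mm high, 4 mm walls, about 160 g, x along it, z up, pocket end (red wall and floor) at -x; picked across its 60 mm width. It stands on a fixed cork mat 3 mm thick (bench: z = 0). On the mat, the spot centred 110 mm to the case's +y side at the start is free for the lid. A case with blue end and handle is a bystander.
- lid_handle (a point): Loose clear lid, 108 x 58 x 4 mm, about 60 g, lying on the case's rim; a 4 mm lip below it fits inside the rim with 2 mm play. On it a red bar handle, 30 (x) x 14 (y) x 24 mm high. The point is the handle's centre: 12 mm above the plate, 20 mm above the lip's lower edge, 33 mm above the case's centre when on. z up, x along the lid.
- ball_a_center (a point): Centre of a 14 mm steel ball in the case, seen through the lid. The case's floor rises at 6 degrees from the plain +x end to a sill 21 mm on the -x side of the centre, then drops 8 mm into the pocket, which fills the red end. Tilted 20 to 30 degrees, red end down, the balls roll over the sill within a second; in the pocket they stay when the case is level.
- ball_b_center (a point): Centre of a second such ball, likewise in the case.
Not all that is in view belongs to the job. What is shaped like the part that bears lid_handle but green, purple or turquoise is not meant.

How it is judged:
By the outcome, as a careful person would: the job done as asked, in the order asked, and still so for the second after the job is handed in, with the robot touching nothing.
It also fails if it takes over 56 s, if anything falls off the work surface, if the arm or the gripper's body presses on something with over 40 N, if the wrist force passes 120 N, or if a joint passes its speed limit or range.

### The arm

A 6-joint arm with a two-finger parallel gripper is mounted at the origin on the work surface. World frame = base frame: x ahead of the robot, y to its left, z up, the work surface at z = 0. Lengths are in m, angles in degrees, forces in N, time in s.
With the tool pointing down it reaches from about 0.3 to 0.75 m from the base axis. Payload 8.5 kg.
Tool frame: the origin (TCP) lies at the very end of the fingers, on their centre line; the grasp point (between the pads) lies 19 mm behind it; z points along the fingers, y is the line along which they close (so a half turn about z gives the same grasp; the last joint's range is limited). The gripper opens to 85 mm and grips with 20 to 120 N. Pads are 22 mm wide; open, the fingers measure 114 mm over their backs; the gripper's body (76 mm by 85 mm) begins 54 mm behind the grasp point. The pads swing forward as they close: fully open they stand 13 mm farther back than shut.
Start: joints at [52.351, 21.807, 74.336, -0, 83.858, -12.336], TCP at [0.235, 0.497, 0.231] pointing down, gripper open.
Joint ranges: [-178.18, 178.18], [-50.72, 133.34], [12.68, 142.11], [-81.47, 261.47], [9.98, 163.14], [-165.26, 165.26]. Speed limits (degrees/s): [136.94, 136.94, 180, 180, 180, 180].

### API

Orientations are given as a 3x3 rotation matrix whose columns are the frame's x, y, z axes.
In Python, from rig import env, optics, spotter gives the robot as it stands.
- The arm moves only by the shell command python3 -m crank 'ROWS' [FORCE]. ROWS is JSON, one flat list of numbers, 5 for each row, row after row: the finger opening in cm, from 0 to 8.54, then the shift along the tool's x, y, z in cm, then the turn about the tool's z in rad. A call has exactly 8 rows; each row shifts and turns the commanded pose from where the row before left it, along the tool's axes as they then stand; what a row does not reach is not made up. A row lasts 1/12 s, in which the tool goes at most 41.7 mm and 7.16 degrees, less where a joint would pass 70% of its speed; a pose out of reach is approached as far as the arm can. A call is refused whole if a number of a shift passes 4.17 or a number of a turn 0.125, either way. A call with a gripper value outside its range is refused whole. The fingers move at their own pace and stop on an object; FORCE is the grip in N (left out, the last holds). Time passes only in rows, so rows that do not move let the fingers close, or fill a call up. It gives the time, the measured TCP pose, the force, the opening and the grip force at its end, in the units of the state.
- env.observe(): the state, without advancing time (a new reading comes with each control period).
- optics.get_image(name): name is "scene" or "side" or "wrist"; returns a dict with "color" (420x560x3 uint8, red, green, blue), "intrinsics" (3x3 intrinsics, pixels), "pose" (4x4, takes a point from camera to world coordinates). Camera axes: x right, y up, looking along -z (the intrinsics and any distortion apply to the point x, -y, -z); pixel columns grow to the right and rows downward; lengths in m; the calibration is good to about 2 mm. The wrist camera is an equidistant fisheye: a pixel r from the principal point sees the ray r / f radians off the axis. A picture is of the moment at which its call begins. There is no depth.
- env.close_job(): hands the job in; it is judged then, once.
Trained networks look in a picture, given as the dict that the camera call returned (one of the last four; its "shot" number tells which), for a name from the list of things; names that differ only in an ending like _2 or _b are one class to them, and where a whole thing is asked for, a point or a joint stands for the part that bears it (a point fixed in the world has none). Each returns a list of dicts, best first, with "score" (0 to 1); they miss things now and then, are a little off and sometimes report something else, mostly with a low value. They report only what shows in the picture. A call takes as long as a camera call. They do not tell look-alikes from the thing itself.
- spotter.look_for(picture, query): "at" ([column, row] as shares, 0 to 1, of the picture: columns of its width, rows of its height, amid what is visible of it).
The state is a dict: "time_s": time; "q": joint angles; "qvel": joint speeds; "joint_efforts": joint torques, N m; "position": TCP position; "tool_rot": TCP orientation; "ft_force": force on the tool from outside, world axes, zero at the start; "wrist_torque": the same for the moment, N m; "grip_width": finger opening in m; "gripper_force": force on a finger pad.
Only numpy, scipy, OpenCV 4.12 (cv2) and the standard library are available. Lean on these libraries where they do the work, as an engineer would, in place of code of your own. Each camera call takes 0.05 s, during which the arm holds its last target. There are 200 camera calls.

## Working session

There is one attempt and no reset: what is moved stays moved. The work goes in short steps, Python scripts to look and compute and a shell command to move; the robot and the scene stay as the last step left them, time stands still between calls to the robot, and variables do not carry over. Pictures are saved under pics/ and viewed, at most 10 in all, crops included, and the job is handed in when it is done.

```bash
ls; mkdir -p pics
cat > h.py <<'E'
import numpy as np, cv2
from rig import env, optics, spotter
def ray(im,px):
    K=np.array(im["intrinsics"]);P=np.array(im["pose"])
    d=np.array([(px[0]-K[0,2])/K[0,0],-(px[1]-K[1,2])/K[1,1],-1]);d=P[:3,:3]@d
    return P[:3,3],d/np.linalg.norm(d)
def atz(im,px,z):
    o,d=ray(im,px);return o+d*(z-o[2])/d[2]
def save(im,n,crop=None,s=1):
    c=im["color"][:,:,::-1]
    if crop: c=c[crop[1]:crop[3],crop[0]:crop[2]]
    cv2.imwrite(n,cv2.resize(c,None,fx=s,fy=s,interpolation=cv2.INTER_CUBIC))
def find(im,q):
    h,w=im["color"].shape[:2]
    return [(round(r["at"][0]*w,1),round(r["at"][1]*h,1),round(r["score"],2)) for r in spotter.look_for(im,q)]
E
python3 - <<'E'
from h import *
a=optics.get_image("scene");b=optics.get_image("side")
cv2.imwrite("pics/a.png",np.hstack([cv2.resize(i["color"][:,:,::-1],(400,300)) for i in (a,b)]))
save(a,"pics/s.png",None,1.4)
for n,i in(("scene",a),("side",b)):
    print(n,i["intrinsics"],np.round(i["pose"],3).tolist())
    for q in("case_center","lid_handle","ball_a_center"):
        print(q,find(i,q))
print(env.observe())
E
```

```text
pics
scene [[482.49548162   0.         279.5311661 ]
 [  0.         482.49548162 205.43079009]
 [  0.           0.           1.        ]] [[0.092, -0.667, 0.739, 1.166], [0.996, 0.064, -0.066, -0.076], [-0.003, 0.742, 0.67, 0.69], [0.0, 0.0, 0.0, 1.0]]
case_center [(352.1, 244.8, 0.92)]
lid_handle [(258.9, 188.8, 0.88), (356.7, 228.1, 0.75), (358.5, 323.6, 0.72), (371.3, 156.5, 0.68)]
ball_a_center [(351.9, 246.3, 0.16)]
side [[434.31137463   0.         280.95758709]
 [  0.         434.31137463 205.80402152]
 [  0.           0.           1.        ]] [[0.978, 0.151, -0.142, 0.36], [-0.207, 0.676, -0.707, -0.728], [-0.01, 0.721, 0.693, 0.776], [0.0, 0.0, 0.0, 1.0]]
case_center [(272.8, 191.8, 0.68)]
lid_handle [(216.3, 245.0, 0.95), (172.9, 179.6, 0.91), (277.8, 178.5, 0.71), (346.3, 181.6, 0.68)]
ball_a_center []
{'time_s': 0.4, 'q': array([ 5.23525967e+01,  2.18104851e+01,  7.43418100e+01,  2.36405351e-03,
        8.38585064e+01, -1.23350284e+01]), 'qvel': array([-0.06819368,  0.02908578, -0.01523903,  0.02661805,  0.02749507,
       -0.0127019 ]), 'joint_efforts': array([-1.79914703e-03, -4.47912633e+01, -2.31236351e+01, -2.46639547e-04,
        1.31436045e-03,  2.37577109e-05]), 'position': array([0.23510661, 0.49715803, 0.23125067]), 'tool_rot': array([[-9.03988331e-01,  4.27557101e-01, -1.47631487e-04],
       [ 4.27557119e-01,  9.03988327e-01, -1.24211797e-04],
       [ 8.03495048e-05, -1.75406908e-04, -9.99999981e-01]]), 'ft_force': array([0.09827303, 1.01321729, 0.23982311]), 'wrist_torque': array([ 0.04765258, -0.02336924, -0.06586013]), 'gripper_force': 0.0, 'grip_width': 0.08507506418270487}
```

View pics/s.png

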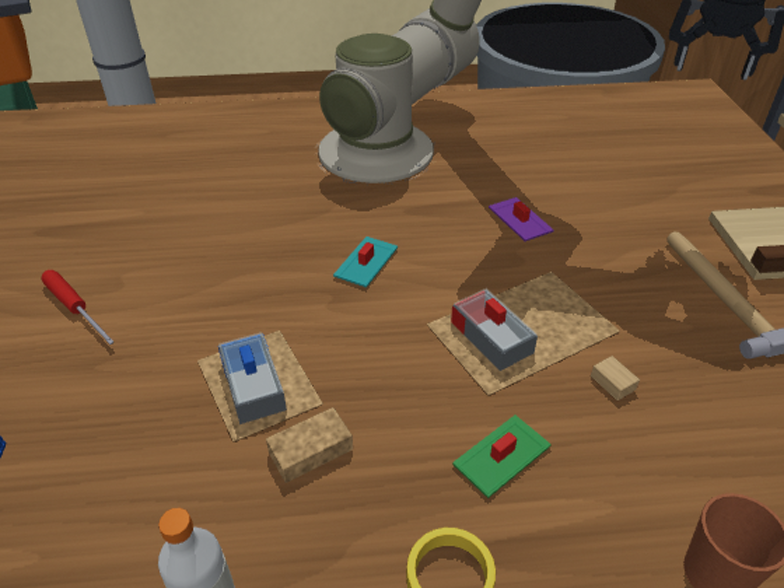

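View pics/a.png

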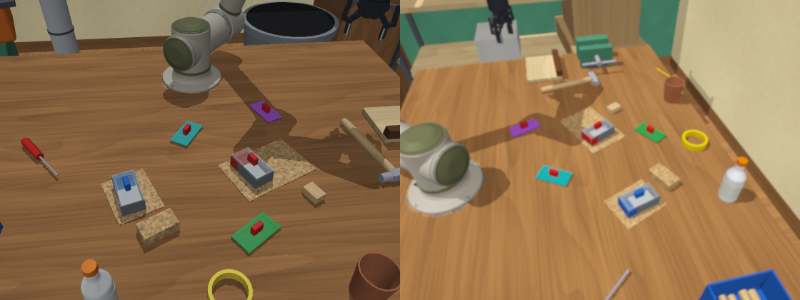

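The overview shows four red-handled parts in scene-camera pixels. (357,228) is on the grey case with the red end. (259,189) is turquoise, (358,324) green and (371,156) purple. The one on the case is meant, because it is clear and lies on the red-ended case. I'll confirm it in an enlarged crop.

Run:
```python
from h import *
a=optics.get_image("scene");b=optics.get_image("side")
A=cv2.resize(a["color"][185:355,180:460,::-1],None,fx=2.8,fy=2.8,interpolation=2)
cv2.imwrite("pics/c1.png",A)
B=cv2.resize(b["color"][140:230,220:420,::-1],None,fx=4,fy=4,interpolation=2)
cv2.imwrite("pics/c2.png",B)
```

```text
(no output)
```

View pics/c1.png

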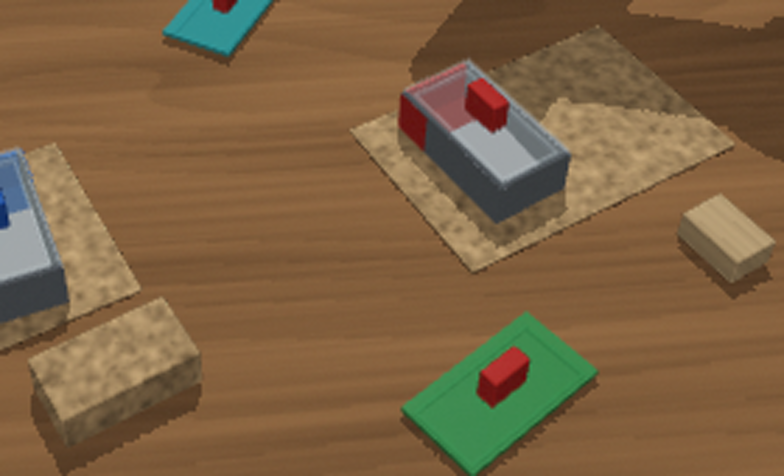

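View pics/c2.png

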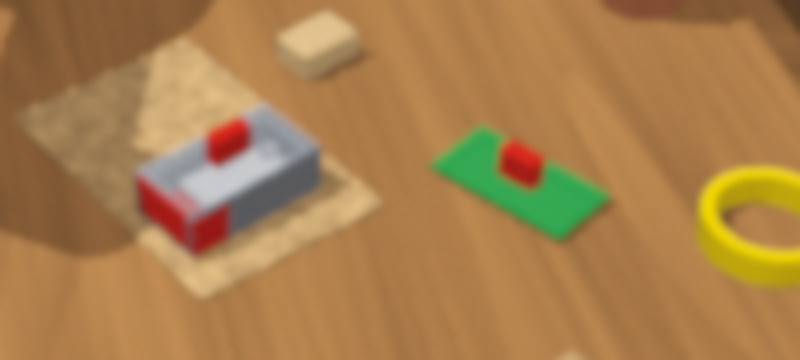

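The crop shows the red handle on the grey, red-ended case, at crop pixel (487,104). The mat has free space on the case's right. The loose cork block and the small wood block lie clear of it. Next I compute positions.

Run:
```python
from h import *
a=optics.get_image("scene");b=optics.get_image("side")
s=lambda x,y:(180+x/2.8,185+y/2.8)
t=lambda x,y:(220+x/4,140+y/4)
def tri(p,q):
    o1,d1=ray(a,p);o2,d2=ray(b,q)
    k=np.linalg.lstsq(np.c_[d1,-d2],o2-o1,rcond=None)[0]
    u,v=o1+k[0]*d1,o2+k[1]*d2
    return np.round((u+v)/2,4),round(np.linalg.norm(u-v),4)
print("handle tri",tri((356.7,228.1),(277.8,178.5)) , "side cands", tri(s(487,104),t(229,141)))
print("cork block center tri? scene")
C=np.array([atz(a,s(*p),.037) for p in((402,95),(470,60),(568,155),(498,187))]);print("rim",C.round(3).tolist(),C.mean(0))
D=np.array([atz(b,t(*p),.037) for p in((138,180),(195,215),(318,155),(258,108))]);print("rim side(nearred..)",D.round(3).tolist(),D.mean(0))
x=(C[2]+C[3]-C[0]-C[1]);print("yaw",np.degrees(np.arctan2(x[1],x[0])))
x=(D[2]+D[3]-D[0]-D[1]);print("yaw",np.degrees(np.arctan2(x[1],x[0])))
print("mat",[atz(a,s(*p),.003).round(3)[:2].tolist() for p in((350,130),(598,27),(732,145),(473,270))])
print("cork",[(atz(a,s(*p),.03).round(3)[:2].tolist()) for p in((30,362),(163,300),(200,357),(68,415))], atz(a,s(68,440),0).round(3),atz(a,s(200,380),0).round(3))
print("wood",[(atz(a,s(*p),.02).round(3)[:2].tolist()) for p in((680,228),(720,195),(772,240),(733,265))],atz(a,s(735,281),0).round(3),tri(s(727,232),t(315,40)))
```

```text
handle tri (array([0.5248, 0.1298, 0.0374]), np.float64(0.0007)) side cands (array([0.5228, 0.1238, 0.0529]), np.float64(0.001))
cork block center tri? scene
rim [[0.493, 0.071, 0.037], [0.461, 0.126, 0.037], [0.561, 0.172, 0.037], [0.585, 0.119, 0.037]] [0.52485565 0.12202426 0.037     ]
rim side(nearred..) [[0.461, 0.118, 0.037], [0.491, 0.076, 0.037], [0.58, 0.116, 0.037], [0.552, 0.173, 0.037]] [0.52107255 0.1207859  0.037     ]
yaw 26.415098469884768
yaw 27.713849566801333
mat [[0.49, 0.036], [0.396, 0.243], [0.531, 0.303], [0.624, 0.098]]
cork [[0.688, -0.18], [0.65, -0.101], [0.694, -0.081], [0.726, -0.157]] [ 0.723 -0.16   0.   ] [ 0.689 -0.082  0.   ]
wood [[0.616, 0.234], [0.59, 0.27], [0.631, 0.29], [0.649, 0.258]] [0.646 0.265 0.   ] (array([0.6161, 0.2677, 0.0139]), np.float64(0.0021))
```

```bash
python3 -m crank '[8.5,-2.8,-1.15,0,0, 8.5,-2.8,-1.15,0,0, 8.5,-2.8,-1.15,0,0, 8.5,-2.8,-1.15,0,0, 8.5,-2.8,-1.15,0,0, 8.5,-2.8,-1.15,0,0, 8.5,-2.8,-1.15,0,0, 8.5,-2.8,-1.15,0,0]' 20; python3 -m crank '[8.5,-2.8,-1.15,0,0, 8.5,-2.8,-1.15,0,0, 8.5,-2.8,-1.15,0,0, 8.5,-2.8,-1.15,0,0, 8.5,-2.8,-1.15,0,0, 8.5,-2.8,-1.15,0,0, 8.5,-2.8,-1.15,0,0, 8.5,-2.8,-1.15,0,0]' 20;python3 -m crank '[8.5,0,0,0.5,-0.111, 8.5,0,0,0.5,-0.111, 8.5,0,0,0.5,-0.111, 8.5,0,0,0.5,-0.111, 8.5,0,0,0.5,-0.111, 8.5,0,0,0.5,-0.111, 8.5,0,0,0.5,-0.111, 8.5,0,0,0.5,-0.111]' 20
python3 - <<'E'
from h import *
w=optics.get_image("wrist");save(w,"pics/w1.png")
s=env.observe();print(w["intrinsics"],np.round(w["pose"],3).tolist(),s["position"],s["tool_rot"].round(3).tolist(),s["time_s"])
for q in("case_center","lid_handle","ball_a_center"):print(q,find(w,q))
E
```

```text
time_s: 1.27
position: [0.3991, 0.317, 0.2315]
tool_rot: [[-0.904, 0.428, 0.0], [0.428, 0.904, 0.0], [-0.0, 0.0, -1.0]]
ft_force: [0.0, 0.2, -0.8]
grip_width: 0.0849
gripper_force: 0.0
time_s: 1.93
position: [0.5623, 0.138, 0.2314]
tool_rot: [[-0.904, 0.428, 0.0], [0.428, 0.904, 0.0], [-0.0, 0.0, -1.0]]
ft_force: [0.6, 0.9, 0.5]
grip_width: 0.0852
gripper_force: 0.0
time_s: 2.6
position: [0.5615, 0.1393, 0.1911]
tool_rot: [[-0.9, -0.436, -0.0], [-0.436, 0.9, 0.0], [0.0, 0.0, -1.0]]
ft_force: [-0.0, -0.1, 0.3]
grip_width: 0.0853
gripper_force: 0.0
[[325.1922621    0.         277.56820078]
 [  0.         325.1922621  214.77831064]
 [  0.           0.           1.        ]] [[-0.437, -0.86, -0.263, 0.495], [0.899, -0.418, -0.129, 0.107], [0.001, -0.293, 0.956, 0.334], [0.0, 0.0, 0.0, 1.0]] [0.56107508 0.13925738 0.19005568] [[-0.897, -0.442, -0.002], [-0.442, 0.897, -0.0], [0.002, 0.001, -1.0]] 2.65
case_center []
lid_handle [(276.5, 152.7, 0.98), (210.6, 281.8, 0.88), (468.3, 21.5, 0.84)]
ball_a_center []
```

View pics/w1.png

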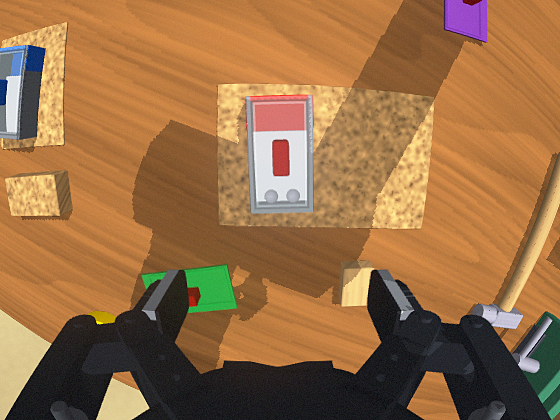

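The wrist view shows the grey case with its rim corners at (247,96), (312,95), (313,212) and (250,212). Both balls are at the plain end, near (271,197) and (292,196), and the red handle is at (280,157).

```bash
cat >> h.py <<'E'
def fish(im,px,z):
    K=np.array(im["intrinsics"]);P=np.array(im["pose"])
    u=np.array([px[0]-K[0,2],-(px[1]-K[1,2])])/K[0,0];r=np.linalg.norm(u)
    d=P[:3,:3]@np.array([*(u/r*np.sin(r)),-np.cos(r)]);o=P[:3,3]
    return o+d*(z-o[2])/d[2]
E
python3 - <<'E'
from h import *
w=optics.get_image("wrist");s=env.observe()
C=np.array([fish(w,p,.037) for p in((248,96),(312,95.5),(313,212),(250.5,212))]);m=C.mean(0)
x=(C[2]+C[3]-C[0]-C[1]);R=s["tool_rot"]
print(C.round(3).tolist(),m,np.degrees(np.arctan2(x[1],x[0])),"tool x yaw",np.degrees(np.arctan2(R[1,0],R[0,0])))
h=fish(w,(276.5,152.7),.065);print("handle",h, fish(w,(280,157),.053))
xa=x/np.linalg.norm(x)
for c in (m,):
    t=c+.040*xa;print(t,"tool shift cm",(R.T@(np.r_[t[:2],.008]-s["position"])*100).round(2))
for p in((342,263),(372,268),(340,305)):print(fish(w,p,.018).round(3))
E
```

```text
[[0.487, 0.075, 0.037], [0.462, 0.127, 0.037], [0.56, 0.176, 0.037], [0.585, 0.122, 0.037]] [0.52360804 0.12502431 0.037     ] 26.360430146954812 tool x yaw -154.61558838584386
handle [0.52081993 0.1192557  0.065     ] [0.52409667 0.1241322  0.053     ]
[0.55944879 0.14278497 0.037     ] tool shift cm [ 0.05  0.41 18.36]
[0.602 0.236 0.018]
[0.593 0.271 0.018]
[0.65  0.262 0.018]
```

```bash
python3 -m crank '[8.5,-0.6,0.3,3,0, 8.5,0,0,3,0, 8.5,0,0,3,0, 8.5,0,0,3,0, 8.5,0,0,2.6,0, 8.5,0,0,2,0, 8.5,0,0,1,0, 8.5,0,0,0.4,0]' 20; python3 -m crank '[5.5,0,0,0,0, 5.5,0,0,0,0, 5.5,0,0,0,0, 5.5,0,0,0,0, 5.5,0,0,0,0, 5.5,0,0,0,0, 5.5,0,0,0,0, 5.5,0,0,0,0]' 20
python3 -m crank '[5.5,0,0,-0.5,0, 5.5,0.1,0,-0.5,0, 5.5,0.2,0,-0.5,0, 5.5,0.2,0,-0.5,0, 5.5,0.2,0,-0.5,0, 5.5,0,0,0,0, 5.5,0,0,0,0, 5.5,0,0,0,0]' 20
python3 - <<'E'
from h import *
a=optics.get_image("scene");b=optics.get_image("side")
A=cv2.resize(a["color"][180:280,290:430,::-1],(560,400),interpolation=2)
B=cv2.resize(b["color"][130:220,220:346,::-1],(560,400),interpolation=2)
cv2.imwrite("pics/g1.png",np.hstack([A,B])[:, :]) 
cv2.imwrite("pics/g1.png",cv2.resize(np.hstack([A,B]),(800,286)))
E
```

```text
time_s: 3.52
position: [0.5652, 0.1445, 0.0102]
tool_rot: [[-0.903, -0.43, -0.002], [-0.43, 0.903, -0.0], [0.002, 0.001, -1.0]]
ft_force: [-1.0, 0.7, 0.2]
grip_width: 0.0853
gripper_force: 0.0
time_s: 4.18
position: [0.5665, 0.1447, 0.0128]
tool_rot: [[-0.902, -0.431, 0.003], [-0.431, 0.902, 0.0], [-0.003, -0.001, -1.0]]
ft_force: [-0.6, -0.1, 5.7]
grip_width: 0.0597
gripper_force: 22.7
time_s: 4.85
position: [0.5592, 0.1416, 0.0362]
tool_rot: [[-0.902, -0.431, -0.0], [-0.431, 0.902, 0.0], [0.0, 0.0, -1.0]]
ft_force: [0.5, 0.1, -1.9]
grip_width: 0.0594
gripper_force: 22.3
```

View pics/g1.png

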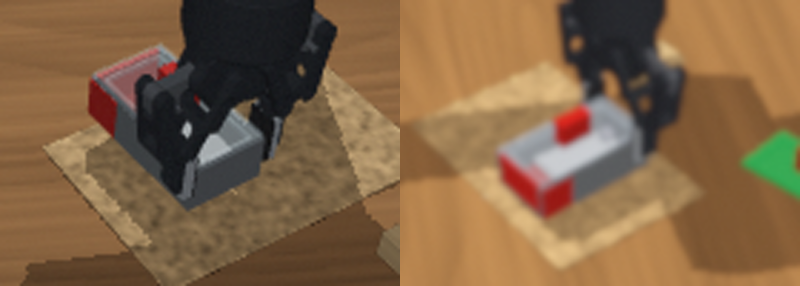

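```bash
cat >> h.py <<'E'
def tri(a,p,b,q):
    o1,d1=ray(a,p);o2,d2=ray(b,q)
    k=np.linalg.lstsq(np.c_[d1,-d2],o2-o1,rcond=None)[0]
    u,v=o1+k[0]*d1,o2+k[1]*d2
    return np.round((u+v)/2,4),round(np.linalg.norm(u-v),4)
E
python3 - <<'E'
from h import *
a=optics.get_image("scene");b=optics.get_image("side")
f=lambda x,y:(290+x*.35,180+y*.35); g=lambda x,y:(220+(x-400)*.315,130+y*.315)
print("red near rim",tri(a,f(90,80),b,g(543,181)))
print("red near bottom",tri(a,f(88,112),b,g(543,217)))
s=env.observe();print(s["wrist_torque"],s["ft_force"])
for q in("case_center","lid_handle"):
    p,r=find(a,q),find(b,q);print(q,p,r)
E
```

```text
red near rim (array([0.4833, 0.0696, 0.0622]), np.float64(0.0087))
red near bottom (array([0.4807, 0.0693, 0.0272]), np.float64(0.0042))
[ 0.03036692 -0.09634299  0.05179863] [ 0.13627345 -0.13277125 -2.61789639]
case_center [] [(268.3, 185.7, 0.95)]
lid_handle [(350.8, 206.9, 0.7), (258.8, 185.1, 0.7), (357.5, 324.9, 0.61)] [(347.7, 183.2, 0.98), (273.9, 172.6, 0.9), (171.2, 179.0, 0.82), (217.5, 244.2, 0.76), (269.5, 187.8, 0.49)]
```

The case came up level and held firm in the grip, with no pivot. I'll lower it a little and see whether the grip can be eased by the opening command.

```bash
python3 -m crank '[5.9,0,0,0.5,0, 5.9,0,0,0.5,0, 5.9,0,0,0.2,0, 5.9,0,0,0,0, 5.9,0,0,0,0, 5.92,0,0,0,0, 5.92,0,0,0,0, 5.92,0,0,0,0]' 20; python3 -m crank '[5.94,0,0,0,0, 5.94,0,0,0,0, 5.94,0,0,0,0, 5.96,0,0,0,0, 5.96,0,0,0,0, 5.96,0,0,0,0, 5.96,0,0,0,0, 5.96,0,0,0,0]' 20
python3 -c "
from h import *
s=env.observe();print(s['wrist_torque'],s['ft_force'],s['gripper_force'],s['grip_width'])"
```

```text
time_s: 5.92
position: [0.5594, 0.1416, 0.0245]
tool_rot: [[-0.902, -0.432, 0.0], [-0.432, 0.902, 0.0], [-0.0, -0.0, -1.0]]
ft_force: [-0.1, 0.9, -2.7]
grip_width: 0.0596
gripper_force: 22.4
time_s: 6.58
position: [0.5592, 0.1415, 0.0243]
tool_rot: [[-0.902, -0.432, -0.0], [-0.432, 0.902, -0.0], [0.0, -0.0, -1.0]]
ft_force: [0.1, 0.3, -2.1]
grip_width: 0.0596
gripper_force: 20.0
[ 0.06137455 -0.08150408  0.02279607] [ 0.10763668  0.30831102 -2.08249938] 19.973492324352264 0.05959800283230883
```

```bash
for i in 1; do python3 -m crank '[5.98,0,0,0,0, 5.98,0,0,0,0, 5.98,0,0,0,0, 6.0,0,0,0,0, 6.0,0,0,0,0, 6.0,0,0,0,0, 6.0,0,0,0,0, 6.0,0,0,0,0]' 20;done
python3 -c "
from h import *
s=env.observe();print(s['wrist_torque'],s['ft_force'],s['gripper_force'],s['grip_width'])"
```

```text
time_s: 7.25
position: [0.5594, 0.1416, 0.0244]
tool_rot: [[-0.902, -0.432, 0.0], [-0.432, 0.902, 0.0], [-0.0, -0.0, -1.0]]
ft_force: [0.4, 0.5, 0.7]
grip_width: 0.06
gripper_force: 0.1
[ 0.05964446 -0.03150425  0.01586074] [0.35635108 0.45211573 0.72665268] 0.12816980481147766 0.05995335860282225
```

```bash
python3 -m crank '[5.98,0,0,0,0, 5.98,0,0,0,0, 5.98,0,0,0,0, 5.98,0,0,0,0, 5.98,0,0,0,0, 5.98,0,0,0,0, 5.98,0,0,0,0, 5.98,0,0,0,0]' 20
python3 - <<'E'
from h import *
a=optics.get_image("scene");b=optics.get_image("side")
A=cv2.resize(a["color"][180:280,290:430,::-1],(400,286),interpolation=2)
B=cv2.resize(b["color"][130:220,220:346,::-1],(400,286),interpolation=2)
cv2.imwrite("pics/g2.png",np.hstack([A,B]))
for q in("case_center","lid_handle"):print(find(a,q),find(b,q))
E
```

```text
time_s: 7.92
position: [0.5594, 0.1416, 0.0245]
tool_rot: [[-0.902, -0.432, 0.0], [-0.432, 0.902, 0.0], [-0.0, -0.0, -1.0]]
ft_force: [0.1, -0.2, 3.0]
grip_width: 0.0599
gripper_force: 4.4
[(347.7, 249.3, 0.7)] [(275.8, 193.4, 0.88)]
[(364.1, 229.4, 0.78), (258.4, 183.7, 0.77), (356.9, 323.2, 0.75)] [(350.1, 181.2, 0.98), (173.1, 175.4, 0.8), (218.5, 244.1, 0.63), (275.4, 177.9, 0.56)]
```

View pics/g2.png

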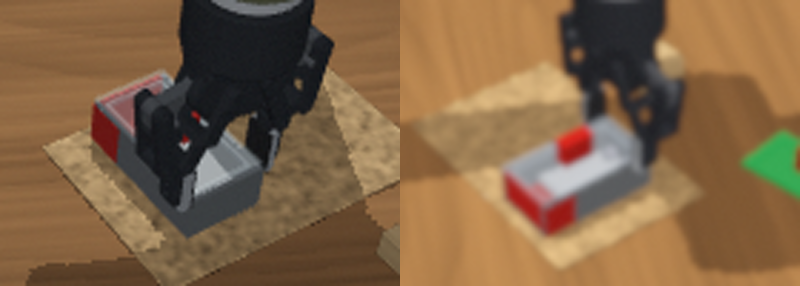

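The case is back on the mat with its lid on, and the grip is a light 4.4 N. I'll lift the plain end slowly along the arc so it pivots on the red edge.

```bash
python3 -m crank '[5.98,0.05,0,-0.2,0, 5.98,0.1,0,-0.2,0, 5.98,0.1,0,-0.2,0, 5.98,0.1,0,-0.2,0, 5.98,0.1,0,-0.2,0, 5.98,0.1,0,-0.2,0, 5.98,0,0,0,0, 5.98,0,0,0,0]' 20
python3 - <<'E'
from h import *
a=optics.get_image("scene");b=optics.get_image("side")
A=cv2.resize(a["color"][180:280,290:430,::-1],(400,286),interpolation=2)
B=cv2.resize(b["color"][130:220,220:346,::-1],(400,286),interpolation=2)
cv2.imwrite("pics/g3.png",np.hstack([A,B]))
s=env.observe();print(s['wrist_torque'],s['ft_force'],s['gripper_force'])
E
```

```text
time_s: 8.88
position: [0.5543, 0.1392, 0.0364]
tool_rot: [[-0.902, -0.431, 0.0], [-0.431, 0.902, -0.0], [-0.0, -0.0, -1.0]]
ft_force: [1.2, 0.8, -0.9]
grip_width: 0.0599
gripper_force: 4.2
[ 0.02203336 -0.01902373 -0.01800899] [ 0.22488288 -0.67532869 -0.76329219] 4.166353940963745
```

View pics/g3.png

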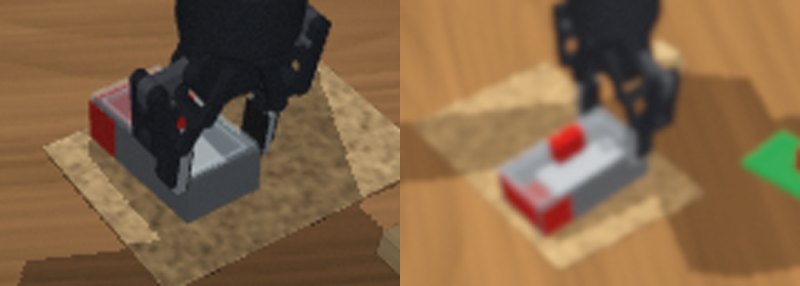

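Both pivot cues are good: the plain end is up, the red end is still on the mat, and the load is only about half the weight. I'll continue to about 25° and hold.

```bash
python3 -m crank '[5.98,0.2,0,-0.4,0, 5.98,0.2,0,-0.4,0, 5.98,0.2,0,-0.4,0, 5.98,0.2,0,-0.4,0, 5.98,0.2,0,-0.4,0, 5.98,0.2,0,-0.4,0, 5.98,0.2,0,-0.4,0, 5.98,0.2,0,-0.2,0]' 20;python3 -m crank '[5.98,0,0,0,0, 5.98,0,0,0,0, 5.98,0,0,0,0, 5.98,0,0,0,0, 5.98,0,0,0,0, 5.98,0,0,0,0, 5.98,0,0,0,0, 5.98,0,0,0,0]' 20; python3 -m crank '[5.98,0,0,0,0, 5.98,0,0,0,0, 5.98,0,0,0,0, 5.98,0,0,0,0, 5.98,0,0,0,0, 5.98,0,0,0,0, 5.98,0,0,0,0, 5.98,0,0,0,0]' 20
python3 - <<'E'
from h import *
a=optics.get_image("scene");b=optics.get_image("side");w=optics.get_image("wrist")
A=cv2.resize(a["color"][180:280,290:430,::-1],(400,286),interpolation=2)
B=cv2.resize(b["color"][130:220,220:346,::-1],(400,286),interpolation=2)
W=cv2.resize(w["color"][:,:,::-1],(400,300))
W2=cv2.resize(w["color"][60:300,130:450,::-1],(400,300))
cv2.imwrite("pics/g4.png",np.vstack([np.hstack([A,B]),np.hstack([W,W2])]))
s=env.observe();print(s['wrist_torque'],s['ft_force'],s['gripper_force'])
print(find(w,"ball_a_center"),find(w,"lid_handle"),find(w,"case_center"))
E
```

```text
time_s: 9.65
position: [0.5399, 0.1322, 0.0671]
tool_rot: [[-0.902, -0.432, 0.001], [-0.432, 0.902, 0.0], [-0.001, -0.0, -1.0]]
ft_force: [0.8, -0.3, -1.0]
grip_width: 0.0596
gripper_force: 3.8
time_s: 10.32
position: [0.54, 0.1323, 0.0663]
tool_rot: [[-0.902, -0.432, 0.0], [-0.432, 0.902, -0.0], [-0.0, -0.0, -1.0]]
ft_force: [1.5, 0.4, 1.3]
grip_width: 0.0599
gripper_force: 4.0
time_s: 10.98
position: [0.5398, 0.1323, 0.0663]
tool_rot: [[-0.902, -0.432, -0.0], [-0.432, 0.902, -0.0], [0.0, 0.0, -1.0]]
ft_force: [1.3, -0.2, 0.5]
grip_width: 0.0598
gripper_force: 3.9
[ 0.03405807 -0.20603738  0.01743599] [ 1.2262027  -0.04854151 -0.04852194] 3.938901051878929
[] [(155.8, 382.9, 0.75), (276.4, 196.6, 0.68), (538.9, 19.8, 0.61), (272.6, 303.2, 0.15)] [(279.4, 303.3, 0.58)]
```

View pics/g4.png

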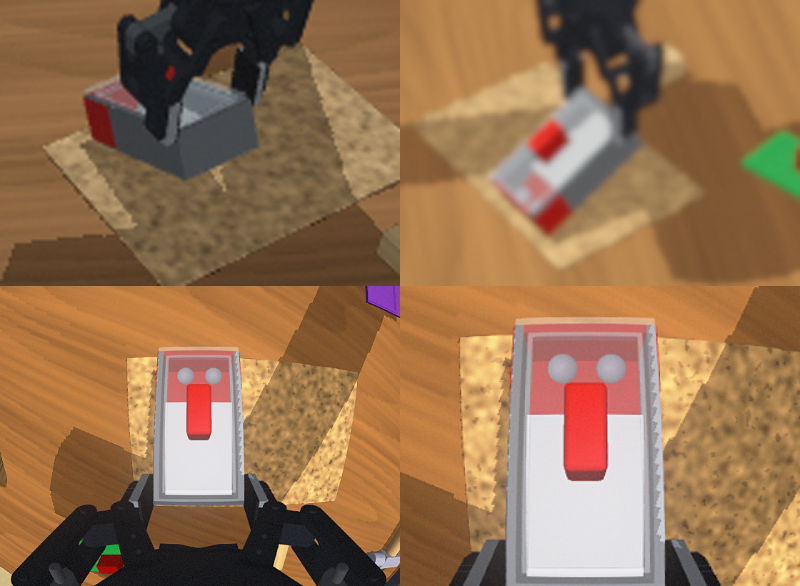

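Both balls now sit on the red floor, at (186,376) and (213,376) in the lower-left panel, and the lid is still on. I'll lower along the reverse arc.

```bash
python3 -m crank '[5.98,-0.2,0,0.3,0, 5.98,-0.2,0,0.3,0, 5.98,-0.2,0,0.35,0, 5.98,-0.2,0,0.35,0, 5.98,-0.2,0,0.35,0, 5.98,-0.2,0,0.35,0, 5.98,-0.2,0,0.35,0, 5.98,-0.2,0,0.35,0]' 20;python3 -m crank '[5.98,-0.1,0,0.25,0, 5.98,-0.1,0,0.25,0, 5.98,-0.1,0,0.25,0, 5.98,-0.1,0,0.25,0, 5.98,-0.1,0,0.25,0, 5.98,-0.05,0,0.2,0, 5.98,0,0,0.1,0, 5.98,0,0,0,0]' 20; python3 -m crank '[5.98,-0.1,0,0,0, 5.98,-0.2,0,0,0, 5.98,-0.2,0,0,0, 5.98,-0.2,0,0,0, 5.98,-0.1,0,0,0, 6.3,0,0,0,0, 7,0,0,0,0, 8.5,0,0,0,0]' 20
python3 -m crank '[8.5,0,0,-0.5,0, 8.5,0,0,-2,0, 8.5,0,0,-3,0, 8.5,0,0,-3,0, 8.5,0,0,-3,0, 8.5,0,0,-3,0, 8.5,0,0,0,0, 8.5,0,0,0,0]' 20
python3 - <<'E'
from h import *
w=optics.get_image("wrist");a=optics.get_image("scene");b=optics.get_image("side")
A=cv2.resize(a["color"][180:280,290:430,::-1],(360,257),interpolation=2)
B=cv2.resize(b["color"][130:220,220:346,::-1],(360,257),interpolation=2)
W=cv2.resize(w["color"][40:290,180:400,::-1],(440,500),interpolation=2)
c=np.zeros((514,800,3),np.uint8);c[:500,:440]=W;c[:257,440:]=A;c[257:,440:]=B
cv2.imwrite("pics/g5.png",c)
print(find(w,"ball_a_center"),find(w,"lid_handle"),find(w,"case_center"))
E
```

```text
time_s: 11.95
position: [0.5541, 0.1393, 0.0387]
tool_rot: [[-0.902, -0.432, -0.001], [-0.432, 0.902, -0.0], [0.001, 0.0, -1.0]]
ft_force: [-0.4, -0.4, -0.8]
grip_width: 0.0601
gripper_force: 3.8
time_s: 12.62
position: [0.5596, 0.1418, 0.0242]
tool_rot: [[-0.902, -0.432, 0.001], [-0.432, 0.902, 0.0], [-0.001, -0.0, -1.0]]
ft_force: [-0.3, 1.5, 2.9]
grip_width: 0.0601
gripper_force: 4.9
time_s: 13.28
position: [0.5665, 0.145, 0.0237]
tool_rot: [[-0.902, -0.432, 0.0], [-0.432, 0.902, 0.0], [-0.0, -0.0, -1.0]]
ft_force: [0.0, 0.4, 0.0]
grip_width: 0.0801
gripper_force: 0.0
time_s: 13.95
position: [0.567, 0.1451, 0.1706]
tool_rot: [[-0.902, -0.432, 0.004], [-0.432, 0.902, 0.0], [-0.003, -0.001, -1.0]]
ft_force: [-0.4, 0.5, -0.4]
grip_width: 0.0852
gripper_force: 0.0
[] [(207.0, 285.2, 0.64), (473.0, 13.9, 0.61), (274.8, 147.8, 0.58)] [(307.0, 207.9, 0.67)]
```

View pics/g5.png

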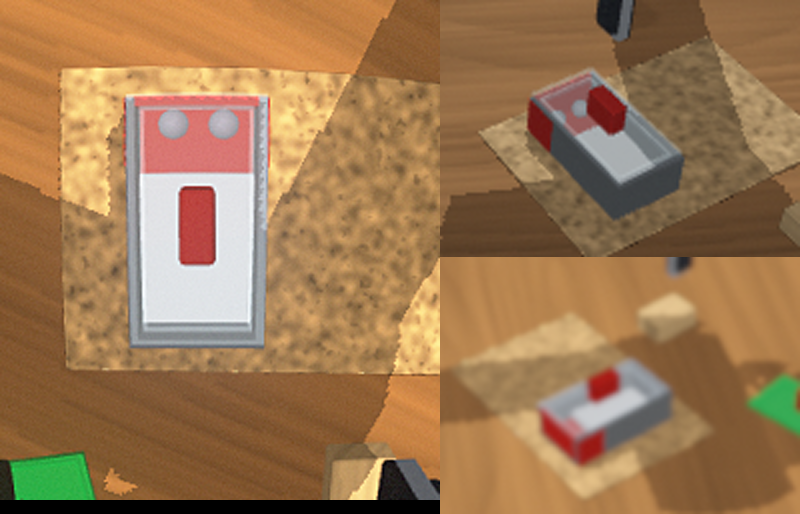

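The case is level with the lid on. Both balls are in the pocket, at (172,124) and (223,124) in the left panel, and the handle is at (197,225) there. Next I work out the handle grasp.

Run:
```python
from h import *
w=optics.get_image("wrist");s=env.observe();R=s["tool_rot"]
f=lambda x,y:(180+x/2,40+y/2)
C=np.array([fish(w,f(*p),.037) for p in((127,97),(268,96),(265,346),(131,347))]);m=C.mean(0)
print("case",m,C.round(3).tolist());x=C[2]+C[3]-C[0]-C[1];print(np.degrees(np.arctan2(x[1],x[0])))
h=fish(w,f(197,225),.055);print("handle",h)
print("to handle",(R.T@(np.r_[h[:2],.046]-s["position"])*100).round(2),"to case ctr",(R.T@(np.r_[m[:2],.046]-s["position"])*100).round(2))
```

```text
case [0.52401923 0.1264409  0.037     ] [[0.488, 0.077, 0.037], [0.463, 0.129, 0.037], [0.56, 0.176, 0.037], [0.586, 0.123, 0.037]]
25.75010166517433
handle [0.52310326 0.12553346 0.055     ]
to handle [ 4.71  0.1  12.2 ] to case ctr [ 4.59  0.14 12.2 ]
```

```bash
python3 -m crank '[4,2.3,0.1,0,0, 4,2.3,0,1,0, 4,0,0,2.5,0, 4,0,0,2.5,0, 4,0,0,2.5,0, 4,0,0,2,0, 4,0,0,1.2,0, 4,0,0,0.6,0]' 30; python3 -m crank '[4,0,0,0,0, 0.5,0,0,0,0, 0.5,0,0,0,0, 0.5,0,0,0,0, 0.5,0,0,0,0, 0.5,0,0,0,0, 0.5,0,0,0,0, 0.5,0,0,0,0]' 30; python3 -m crank '[0.5,0,0,-0.3,0, 0.5,0,0,-0.5,0, 0.5,0,0,-0.5,0, 0.5,0,0,-0.7,0, 0.5,0,0,-1,0, 0.5,0,0,-1,0, 0.5,0,0,-1,0, 0.5,0,0,0,0]' 30
```

```text
time_s: 14.97
position: [0.5236, 0.126, 0.0438]
tool_rot: [[-0.902, -0.431, -0.003], [-0.431, 0.902, -0.0], [0.003, 0.001, -1.0]]
ft_force: [0.4, 0.7, -0.3]
grip_width: 0.04
gripper_force: 0.0
time_s: 15.63
position: [0.5251, 0.1261, 0.0468]
tool_rot: [[-0.902, -0.432, 0.002], [-0.432, 0.902, 0.0], [-0.002, -0.001, -1.0]]
ft_force: [-0.0, -1.1, 6.0]
grip_width: 0.0129
gripper_force: 31.4
time_s: 16.3
position: [0.5256, 0.1261, 0.0983]
tool_rot: [[-0.902, -0.432, 0.004], [-0.432, 0.902, 0.0], [-0.004, -0.002, -1.0]]
ft_force: [1.3, 0.4, -0.3]
grip_width: 0.0133
gripper_force: 30.5
```

```bash
python3 -m crank '[0.5,0,1.5,0,0, 0.5,0,1.5,0,0, 0.5,0,1.5,0,0, 0.5,0,1.5,0,0, 0.5,0,1.5,0,0, 0.5,0,1.5,0,0, 0.5,0,1.2,0,0, 0.5,0,0.8,0,0]' 30; python3 -m crank '[0.5,0,0,1,0, 0.5,0,0,1.5,0, 0.5,0,0,1.5,0, 0.5,0,0,1.5,0, 0.5,0,0,1,0, 0.5,0,0,0.5,0, 0.5,0,0,0,0, 0.5,0,0,0,0]' 30
python3 - <<'E'
from h import *
a=optics.get_image("scene");b=optics.get_image("side");s=env.observe();print(s["ft_force"])
p,q=find(a,"lid_handle"),find(b,"lid_handle");print(p,q,find(a,"ball_a_center"))
E
```

```text
time_s: 16.97
position: [0.4765, 0.2262, 0.0958]
tool_rot: [[-0.902, -0.432, -0.0], [-0.432, 0.902, 0.0], [0.0, 0.0, -1.0]]
ft_force: [-0.7, -1.0, -1.4]
grip_width: 0.0132
gripper_force: 30.5
time_s: 17.63
position: [0.4774, 0.2253, 0.0261]
tool_rot: [[-0.902, -0.431, 0.0], [-0.431, 0.902, 0.0], [-0.0, -0.0, -1.0]]
ft_force: [0.2, -0.3, -1.0]
grip_width: 0.0133
gripper_force: 30.5
[ 0.33295327 -0.23504082 -0.46290795]
[(369.3, 154.1, 0.77), (357.8, 324.6, 0.7), (404.1, 219.7, 0.68), (260.0, 185.9, 0.6)] [(349.2, 181.8, 0.96), (216.9, 244.7, 0.94), (250.9, 165.1, 0.79), (175.3, 179.1, 0.68)] []
```

```bash
python3 -m crank '[0.5,0,0,0.2,0, 0.5,0,0,0.2,0, 0.5,0,0,0.15,0, 0.5,0,0,0.15,0, 0.5,0,0,0.1,0, 0.5,0,0,0.1,0, 0.5,0,0,0,0, 0.5,0,0,0,0]' 30
```

```text
time_s: 18.55
position: [0.4771, 0.2253, 0.0168]
tool_rot: [[-0.902, -0.432, 0.0], [-0.432, 0.902, -0.0], [-0.0, -0.0, -1.0]]
ft_force: [-1.3, 0.8, 1.3]
grip_width: 0.0134
gripper_force: 30.6
```

Contact comes at the predicted height. I'll release and retreat.

```bash
python3 -m crank '[1.8,0,0,0,0, 3,0,0,0,0, 3.5,0,0,0,0, 3.5,0,0,0,0, 3.5,0,0,-0.5,0, 3.5,0,0,-1.5,0, 3.5,0,0,-3,0, 3.5,0,0,-3,0]' 30;python3 -m crank '[3.5,0,0,-4,0, 3.5,0,0,-4,0, 3.5,0,0,-4,0, 3.5,0,0,-2,0, 3.5,0,0,0,0, 3.5,0,0,0,0, 3.5,0,0,0,0, 3.5,0,0,0,0]' 30
python3 - <<'E'
from h import *
a=optics.get_image("scene");b=optics.get_image("side");w=optics.get_image("wrist")
A=cv2.resize(a["color"][170:280,290:444,::-1],(360,257),interpolation=2)
B=cv2.resize(b["color"][130:220,220:346,::-1],(360,257),interpolation=2)
W=cv2.resize(w["color"][:,:,::-1],(440,330))
c=np.zeros((514,800,3),np.uint8);c[:330,:440]=W;c[:257,440:]=A;c[257:,440:]=B
cv2.imwrite("pics/g6.png",c)
print(find(a,"lid_handle"),find(a,"ball_a_center"),find(a,"case_center"),find(w,"ball_a_center"),find(w,"lid_handle"),find(w,"case_center"))
E
```

```text
time_s: 19.22
position: [0.4765, 0.2252, 0.0976]
tool_rot: [[-0.902, -0.431, -0.002], [-0.431, 0.902, -0.0], [0.002, 0.001, -1.0]]
ft_force: [0.4, -0.0, 0.8]
grip_width: 0.0348
gripper_force: 0.0
time_s: 19.88
position: [0.4765, 0.2251, 0.2354]
tool_rot: [[-0.902, -0.431, -0.003], [-0.431, 0.902, -0.001], [0.003, 0.001, -1.0]]
ft_force: [0.3, 0.6, -0.4]
grip_width: 0.0349
gripper_force: 0.0
[(357.6, 323.1, 0.85), (397.2, 221.1, 0.6), (370.8, 154.6, 0.6)] [] [(354.1, 235.2, 0.65)] [(190.7, 148.6, 0.53)] [(126.8, 291.5, 0.92), (362.6, 28.5, 0.91), (113.4, 17.2, 0.81), (277.2, 180.8, 0.62)] [(184.2, 184.9, 0.7)]
```

My picture views are used up, so I check the result with numbers only.

Run:
```python
from h import *
a=optics.get_image("scene");b=optics.get_image("side");w=optics.get_image("wrist")
c=np.array([.524,.125]);t=np.radians(25.8);X=np.array([[np.cos(t),np.sin(t)],[-np.sin(t),np.cos(t)]])
L=lambda p:(X@(p[:2]-c)*1000).round(1)
print("ball",L(fish(w,(190.7,148.6),.015)),"lid",L(fish(w,(277.2,180.8),.025)),"case",L(fish(w,(184.2,184.9),.02)))
sd=find(b,"lid_handle");print(sd)
for q in sd: print(q,tri(a,(397.2,221.1),b,q[:2]))
# ball blobs (circles) in pocket region
g=cv2.cvtColor(w["color"],cv2.COLOR_RGB2GRAY)
k=cv2.HoughCircles(g[120:250,140:240],cv2.HOUGH_GRADIENT,1,8,param1=80,param2=10,minRadius=5,maxRadius=10)
for u in (k[0][:6] if k is not None else []): print(u,L(fish(w,(u[0]+140,u[1]+120),.015)))
# lid handle red pixel extent in wrist
hsv=cv2.cvtColor(w["color"],cv2.COLOR_RGB2HSV);m=(((hsv[...,0]<8)|(hsv[...,0]>172))&(hsv[...,1]>150)&(hsv[...,2]>60)).astype(np.uint8)
n,_,st,ce=cv2.connectedComponentsWithStats(m);print([(s.tolist(),x.round(0).tolist()) for s,x in zip(st[1:],ce[1:]) if s[4]>60])
```

```text
ball [-40.6  11.7] lid [ -3.5 110.6] case [0.8 2.8]
[(171.3, 178.6, 0.73), (252.0, 167.6, 0.66), (214.8, 245.9, 0.57)]
(171.3, 178.6, 0.73) (array([ 0.2568,  0.3431, -0.1499]), np.float64(0.1151))
(252.0, 167.6, 0.66) (array([ 4.723e-01,  2.318e-01, -1.000e-04]), np.float64(0.0056))
(214.8, 245.9, 0.57) (array([ 0.3081,  0.2638, -0.2348]), np.float64(0.1411))
[84.5 41.5  8.2] [-24.5  50.8]
[ 84.5 107.5   8.2] [54.7 47.3]
[76.5 20.5  8.2] [-48.8  42.4]
[89.5 71.5  8.2] [10.6 55.3]
[ 10.5 102.5   6. ] [ 48.5 -47.4]
[ 12.5 113.5   8.2] [ 63.1 -46.6]
[([110, 0, 24, 10, 135], [121.0, 3.0]), ([358, 0, 16, 29, 392], [365.0, 14.0]), ([153, 138, 48, 29, 825], [179.0, 153.0]), ([202, 138, 7, 29, 155], [205.0, 151.0]), ([272, 170, 12, 29, 345], [278.0, 184.0]), ([110, 292, 25, 16, 290], [121.0, 299.0])]
```

Run:
```python
from h import *
w=optics.get_image("wrist")
c=np.array([.524,.125]);t=np.radians(25.8);X=np.array([[np.cos(t),np.sin(t)],[-np.sin(t),np.cos(t)]])
hsv=cv2.cvtColor(w["color"],cv2.COLOR_RGB2HSV)
for r in range(132,224,4): print(r,''.join('#' if hsv[r,k,1]>150 else '+' if hsv[r,k,1]>80 else '.' for k in range(146,216)))
```

```text
132 ++++++++++++++++++++++++++++++++++++++++++++++++++++++++++++++++++++++
136 ++++++++++++++++++++++++++++++++++++++++++++++++++++++++++++++++++++++
140 ++++++++++++++######################################....#######+++++++
144 ++++...+###############........+#########.........+#+...#######+++++++
148 +++++...........+####............#######...........+#...+######+++++++
152 +++++...........+#####+........+#########+.......+###...+######+++++++
156 +++++............####################################...+######+++++++
160 +++++............####################################....#######++++++
164 ++++++...........+###################################....###+..+++++++
168 ++++++.........................................................+++++++
172 ++++++.........................................................+++++++
176 ++++++..........................................................++++++
180 +++++++.........................................................++++++
184 +++++++.........................................................++++++
188 +++++++.........................................................++++++
192 ++++++++........................................................++++++
196 ++++++++.........................................................+++++
200 ++++++++.........................................................+++++
204 +++++++++........................................................+++++
208 +++++++++.........................................................++++
212 ++++++++++........................................................++++
216 ++++++++++........................................................++++
220 +++++++++++.......................................................++++
```

Both grey balls show within the red pocket, the case is open, and the lid lies flat 110 mm beside it. I'm handing in.

```bash
python3 -c "
from rig import env
print(env.close_job())"
```

```text
the job is handed in; nothing more can be done
None
```

The job is handed in at about 20 s on the clock: both balls are in the red pocket, the case is level where it stood, and the lid lies handle up on the mat about 110 mm to its side; early on, easing the grip let the level, lidded case drop about 12 mm onto the mat, and its final state was checked by measurement only because my picture views had run out.

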